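# Caliper check of an agitator shaft journal

### The arm

A 7-joint arm with a two-finger parallel gripper is mounted at the origin on the work surface. World frame = base frame: x ahead of the robot, y to its left, z up, the work surface at z = 0. Lengths are in mm, angles in rad, forces in N, time in s.
With the tool pointing down it reaches from about 400 to 875 mm from the base axis. Payload 6.5 kg.
Tool frame: the origin (TCP) lies midway between the tips of the shut fingers; the grasp point (between the pads) lies 19 mm behind it (manip.grip_depth is the distance from the TCP to the grasp point, in mm); z points along the fingers, y is the line along which they close (so a half turn about z gives the same grasp; the last joint's range is limited). The gripper opens to 88 mm and grips with 3 to 60 N. Pads are 18 mm wide; open, the fingers measure 123 mm over their backs; the gripper's body (75 mm by 187 mm) begins 45 mm behind the grasp point.
Start: joints at [1.217, 0.536, -0.004, 1.538, 0.003, 1.067, -0.071], TCP at [184.494, -623.259, 238.716] pointing down, gripper open.
Joint ranges: [-2.7, 2.7], [-0.37, 2.16], [-1.27, 1.26], [0.24, 2.4], [-1.31, 4.45], [0.19, 1.91], [-2.76, 2.76]. Speed limits (rad/s): [2.39, 2.39, 3.14, 3.14, 3.14, 3.14, 3.14].

### API

Orientations are given as [roll, pitch, yaw] about the fixed x, y, z axes, in that order (R = Rz(yaw) Ry(pitch) Rx(roll)).
In Python, from cell import manip gives the robot as it stands.
- The arm moves only by the tool move_arm, never from a script. Its argument "increments" is a list that holds one entry, the list of rows, each a list of 4 numbers: the shift along the tool's x, y, z in m, then the turn about the tool's z in rad. In form: [[[dx, dy, dz, twist], ...]]. A call has 1 to 12 rows; each row shifts and turns the commanded pose from where the row before left it, along the tool's axes as they then stand; what a row does not reach is not made up. A row lasts 1/10 s, in which the tool goes at most 50 mm and 8.59 degrees, less where a joint would pass 70% of its speed; a pose out of reach is approached as far as the arm can. A call is refused whole if a number of a shift passes 0.05 or a number of a turn 0.15, either way. A call with a gripper value outside its range is refused whole. "gripper" is the opening, from -1 (shut) to 1 (fully open), set as the call begins (left out, the last holds). The fingers move at their own pace and stop on an object; "force" is the grip in N (left out, the last holds). Time passes only in rows, so rows that do not move let the fingers close. It gives the time, the measured TCP pose, the force, the opening and the grip force at its end, in the units of the state.
- manip.observe(): the state, without advancing time (a new reading comes with each control period).
- manip.grab_frame(name): name is "side" or "top"; returns the picture (400x640x3 uint8, red, green, blue); there is no depth.
- manip.camera_params(name): a dict with "intrinsics" (3x3 intrinsics, pixels), "xyz" and "rotation" of the camera in the world. Camera axes: x right, y down, z forward; pixel columns grow to the right and rows downward; lengths in mm; the calibration is good to about 2 mm. A picture is of the moment at which its call begins. camera_params takes no time and is no camera call.
- manip.hand_in(): hands the job in; it is judged then, once.
The state is a dict: "t": time; "joint_pos": joint angles; "qvel": joint speeds; "effort": joint torques, N m; "tcp_pos": TCP position; "ee_rot": TCP orientation; "wrist_force": force on the tool from outside, world axes, zero at the start; "wrist_torque": the same for the moment, N m; "opening": finger opening in mm; "grasp_force": force on a finger pad.
Only numpy, scipy, OpenCV 4.12 (cv2) and the standard library are available. Lean on these libraries where they do the work, as an engineer would, in place of code of your own. Each camera call takes 0.05 s, during which the arm holds its last target. There are 200 camera calls.

### The job

Check the waisted agitator shaft in the caliper on the granite stand: open the caliper, stand the shaft upright on the granite plate with its narrow neck between the two jaws, then slide the moving jaw gently shut until the neck is pinched lightly between both jaws. Leave the caliper closed on the neck so that the reading can be taken, and leave everything else on the bench where it is.

Things in the scene. Friction and masses are not known exactly. Their poses are not given: they have to be found in the camera images.
- caliper_stand: Fixed granite plate with a caliper clamped flat above it. Origin on the bench; plate x -85..55, y -135..135 mm, slippery top at z = 20 mm (friction about 0.2). The caliper's beam lies along y at x = 22, z = 47 mm; a pillar with a thumb screw holds each end (to z = 67 mm). Two facing steel jaws reach from it to x = -46 mm, z 43..51 mm; the fixed one is at the -y end, its face at y = -105 mm.
- sliding_jaw: Caliper slider with moving jaw and display. Origin on the beam's centre line in the plane of its measuring face; axes as caliper_stand. Blade to x = -68 mm, 14 mm wide (9 mm at the tip), z -4..4 mm. Slider block: x -18..18, y 0..80, z -6..18 mm, 20 mm free below it; pinch it from above across its 36 mm width, or push it along.
- jaw_opening (a joint): Gap between the two measuring faces in m: 0 shut, about 0.022 when closed on the shaft's neck, grows as the sliding jaw moves towards +y of caliper_stand, stop at 0.115. It slides with a drag of about 3 N and stays where it is left, also keeping its light pinch. The standing shaft slides on the plate at about 1 N; a push of 7 to 12 N on the slider makes a proper light pinch.
- slider_grip (a point): Point to pinch the slider: middle of its 36 mm width, 56 mm behind (+y) the moving measuring face, 51 mm above the bench. The fingers close along x of caliper_stand.
- fixed_jaw: The caliper's fixed jaw and head. Origin on the beam's centre line (47 mm above the bench) in the plane of its measuring face, which looks to +y; axes as caliper_stand. Its blade reaches to x = -68 mm, z -4..4 mm, and is best used where x is about -44 mm.
- shaft: Waisted agitator shaft, turned stainless steel, 80 mm tall, upright, about 0.46 kg. Origin at the centre of its foot, z up its axis. From the foot: flange dia 48 mm (z 0..14), narrow neck (the journal to check) dia 22 (z 14..40), collar dia 34 (z 40..48), plain end dia 26 (z 48..80) to grip. On the plate its flange passes under the jaws; lowered from above it needs a gap over 48 mm.
- shaft_journal (a point): Point on the shaft's axis at the middle of the neck, 27 mm above its foot.
- plain_pin: Bystander: straight steel pin, 30 mm diameter, 88 mm tall, no neck, upright. Origin at the centre of its foot.
- stepped_plug: Bystander: steel plug with a foot of 46 mm diameter, 30 mm high and an end of 28 mm diameter above it, 64 mm tall, no neck, upright. Origin at the centre of its foot.
- beaker: Bystander: open glass beaker, 68 mm diameter, 95 mm tall. Origin at the centre of its foot.
- jar: Bystander: white plastic jar with a black cap, 60 mm diameter, 85 mm tall. Origin at the centre of its foot.
- wrench: Bystander: steel wrench, 160 mm long, lying flat. Origin at its middle on the bench.
- screwdriver: Bystander: screwdriver, 200 mm long, lying. Origin at its middle on the bench.
- gland_nut: Bystander: steel hexagon nut, 22 mm across flats, 12 mm high. Origin at the centre of its underside.
Mind the look-alikes: they are no part of the job. Leave any pink or purple look-alike of the shaft alone.

How it is judged:
By the outcome, as a careful person would: the job done as asked, in the order asked, and still so for the second after the job is handed in, with the robot touching nothing.
It also fails if it takes over 70 s, if anything falls off the work surface, if the arm or the gripper's body presses on something with over 40 N, if the wrist force passes 120 N, or if a joint passes its speed limit or range.

## Working session

There is one attempt and no reset: what is moved stays moved. The work goes in short steps, Python scripts to look and compute and a tool call to move; the robot and the scene stay as the last step left them, time stands still between calls to the robot, and variables do not carry over. Pictures are saved under pics/ and viewed, at most 12 in all, crops included, and the job is handed in when it is done.

Besides the shell and the picture viewer there is one more tool, called after "Request:" as name([rows], argument=value, ...), one row to a line, values as JSON. move_arm: Moves the arm, as the interface text tells. Its arguments: {"type":"object","properties":{"increments":{"type":"array"},"gripper":{"type":"number"},"force":{"type":"number"}},"required":["increments"]}

```bash
mkdir -p pics; cat > h.py <<'E'
import numpy as np, cv2
from cell import manip
def cam(n):
    p=manip.camera_params(n); return np.array(p["intrinsics"]),np.array(p["xyz"],float),np.array(p["rotation"],float)
def ray(n,u,v):
    K,c,R=cam(n); return c,R@np.linalg.solve(K,[u,v,1.])
def onz(n,u,v,z):
    c,d=ray(n,u,v); return c+d*(z-c[2])/d[2]
def proj(n,P):
    K,c,R=cam(n); q=K@(R.T@(np.array(P,float)-c)); return q[:2]/q[2]
E
python3 - <<'E'
from h import *
for n in("side","top"):
    im=manip.grab_frame(n); cv2.imwrite(f"pics/{n}0.png",im[:,:,::-1])
    K,c,R=cam(n); print(n,K.round(1).tolist(),c.round(1),R.round(3).tolist())
print(manip.observe())
E
```

```text
side [[374.6, 0.0, 314.8], [0.0, 374.6, 198.4], [0.0, 0.0, 1.0]] [ 420.  -559.8  858.5] [-2.465, 0.014, -0.141]
top [[385.0, 0.0, 316.0], [0.0, 385.0, 199.7], [0.0, 0.0, 1.0]] [303.9  60.4 989.1] [-2.899, -0.0, -1.417]
{'t': 0.1, 'joint_pos': array([ 1.21681205,  0.53708578, -0.00441622,  1.53872819,  0.00262617,
        1.06732023, -0.07120278]), 'qvel': array([ 0.00074889, -0.00208382,  0.00184502, -0.00237221, -0.00285326,
        0.00038718, -0.00156046]), 'effort': array([ 2.67993390e-03, -5.72080743e+01,  9.94037837e-01, -2.52232897e+01,
       -5.61541237e-02,  1.34757542e-02,  9.44538783e-06]), 'tcp_pos': array([ 184.30357963, -622.76184534,  237.94790472]), 'ee_rot': array([-3.14006346e+00,  1.48024989e-04,  2.87846610e-01]), 'wrist_force': array([ 0.61815251,  0.5763674 , -0.07355745]), 'wrist_torque': array([-0.00487242,  0.01096779, -0.00798316]), 'grasp_force': 0.0, 'opening': 88.15970878181223}
```

View pics/top0.png

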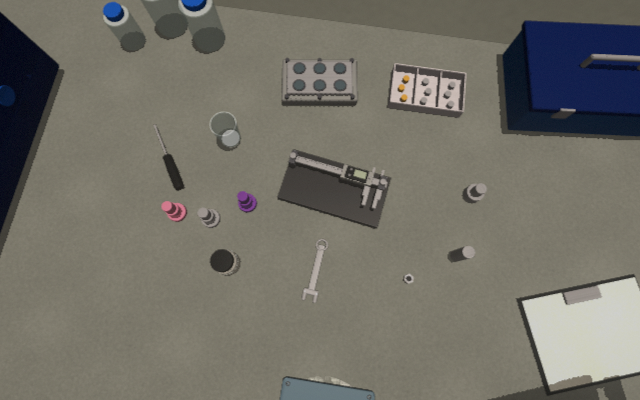

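View pics/side0.png

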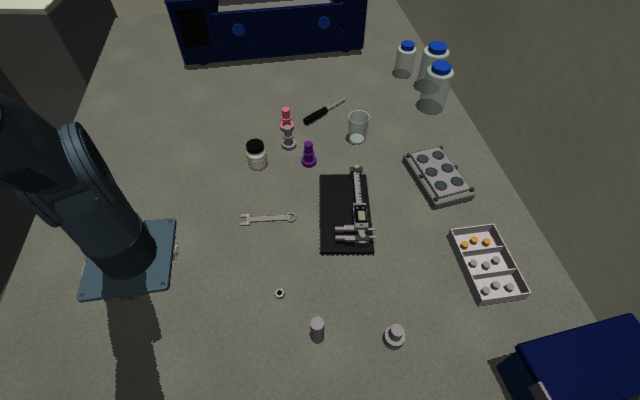

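```bash
sed -i 's/np.array(p\["rotation"\],float)$/Rot.from_euler("xyz",p["rotation"]).as_matrix()/; 1a from scipy.spatial.transform import Rotation as Rot' h.py
python3 - <<'E'
from h import *
t=cv2.imread("pics/top0.png"); s=cv2.imread("pics/side0.png")
print(proj("top",[0,0,0]),proj("side",[0,0,0]))
a=cv2.resize(t[140:230,270:400],None,fx=5,fy=5,interpolation=cv2.INTER_CUBIC)
b=cv2.resize(t[180:240,150:270],None,fx=3.3,fy=3.3,interpolation=cv2.INTER_CUBIC)
c=cv2.resize(s[95:175,240:330],None,fx=3,fy=3,interpolation=cv2.INTER_CUBIC)
o=np.zeros((600,800,3),np.uint8); a=cv2.resize(a,(500,346)); o[:346,:500]=a
o[350:350+b.shape[0],:b.shape[1]]=b; o[350:350+240,400:670]=c
cv2.imwrite("pics/crop1.png",o)
# plate outline
g=t.max(2); m=((g<60)*255).astype(np.uint8); m[:145]=0;m[232:]=0;m[:,:272]=0;m[:,398:]=0
m=cv2.morphologyEx(m,cv2.MORPH_CLOSE,np.ones((9,9)))
cs,_=cv2.findContours(m,0,1); k=max(cs,key=cv2.contourArea); r=cv2.minAreaRect(k); bx=cv2.boxPoints(r); print(r,bx)
for p in bx: print(p,onz("top",*p,20).round(1))
E
```

```text
[321.46804428 433.68041667] [131.32913321 257.49010603]
((337.2485656738281, 174.44485473632812), (96.25395965576172, 34.2926025390625), 29.47589111328125) [[286.91406 165.69055]
 [303.78796 135.8367 ]
 [387.58307 183.19916]
 [370.70917 213.05301]]
[286.91406 165.69055] [621.1 187.1  20. ]
[303.78796 135.8367 ] [711.9 156.6  20. ]
[387.58307 183.19916] [613.9 -81.9  20. ]
[370.70917 213.05301] [527.7 -47.7  20. ]
```

View pics/crop1.png

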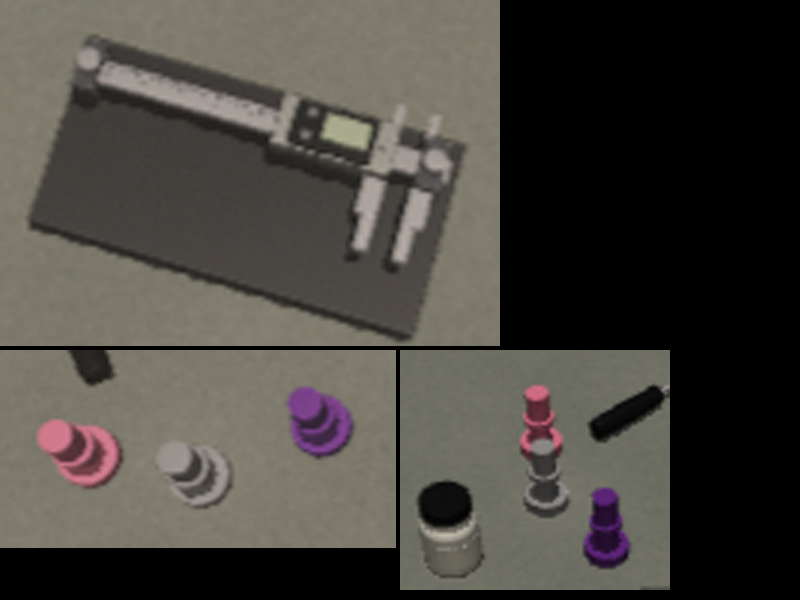

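```bash
python3 - <<'E'
from h import *
t=cv2.imread("pics/top0.png"); s=cv2.imread("pics/side0.png")
# plate: dark hull
for n,im,box,th in(("top",t,(145,232,272,398),66),("side",s,(165,265,310,385),55)):
    y0,y1,x0,x1=box; sub=im[y0:y1,x0:x1]; big=cv2.resize(sub,None,fx=4,fy=4,interpolation=cv2.INTER_CUBIC).max(2)
    print(n,"bg",np.median(im[y0:y1,x0:x1][0]),"dark",np.percentile(big,10))
    m=((big<th)*255).astype(np.uint8); m=cv2.morphologyEx(m,cv2.MORPH_CLOSE,np.ones((9,9)))
    k=max(cv2.findContours(m,0,1)[0],key=cv2.contourArea); h=cv2.convexHull(k)
    q=cv2.approxPolyDP(h,10,True)[:,0]; q=(q+.5)/4-.5+[x0,y0]
    for p in q: print(p.round(1),"z0",onz(n,*p,0)[:2].round(1),"z20",onz(n,*p,20)[:2].round(1))
# shaft top discs
for n,p in(("top",(203.7,212.2)),("side",(287.5,126.8))): print(n,onz(n,*p,80).round(1))
# shaft + jaws by two-view
def tri(a,b):
    c1,d1=ray("top",*a);c2,d2=ray("side",*b)
    A=np.c_[d1,-d2]; l=np.linalg.lstsq(A,c2-c1,rcond=None)[0]; P,Q=c1+d1*l[0],c2+d2*l[1]; return ((P+Q)/2).round(1),np.linalg.norm(P-Q).round(1)
print(tri((203.7,212.2),(287.5,126.8)))
for z in (80,67,51): print(z)
for nm,p,z in(("pillarL",(90,58),67),("pillarR",(437,160),67),("fixtip",(398,264),51),("movtip",(358,253),51),("fix up tip",(433,120),51),("mov up tip",(400,108),51)):
    u=np.array(p)/3.846-.4+[270,140]; print(nm,u.round(1),onz("top",*u,z).round(1))
o=cv2.resize(s[155:265,310,None] if 0 else s[155:265,310:390],None,fx=5,fy=5,interpolation=cv2.INTER_CUBIC); cv2.imwrite("pics/crop2.png",o)
E
```

```text
top bg 122.0 dark 65.0
[288.6 162.1] z0 [638.4 186.9] z20 [631.6 184.3]
[349.4 165.9] z0 [653.   22.6] z20 [646.   23.4]
[367.6 171.1] z0 [645.8 -28. ] z20 [638.9 -26.2]
[362.9 207.4] z0 [544.4 -27.8] z20 [539.5 -26. ]
[284.4 179.1] z0 [589.2 189.9] z20 [583.4 187.3]
side bg 111.0 dark 28.0
[358.9 168.1] z0 [658.6 223.8] z20 [653.  205.5]
[365.4 175.1] z0 [672.1 191.7] z20 [666.2 174.2]
[372.9 254.9] z0 [628.4 -86.3] z20 [623.6 -97.4]
[321.1 254.6] z0 [494.7 -65.5] z20 [493. -77.]
[319.6 175.4] z0 [532.4 212.3] z20 [529.8 194.3]
top [454.2 357.4  80. ]
side [452.5 360.1  80. ]
(array([453. , 356.1,  83.6]), np.float64(1.2))
80
67
51
pillarL [293.  154.7] [637.1 170.7  67. ]
pillarR [383.2 181.2] [602.4 -63.7  67. ]
fixtip [373.1 208.2] [533.7 -48.7  51. ]
movtip [362.7 205.4] [537.  -22.1  51. ]
fix up tip [382.2 170.8] [634.7 -60.1  51. ]
mov up tip [373.6 167.7] [639.7 -37.4  51. ]
```

View pics/crop2.png

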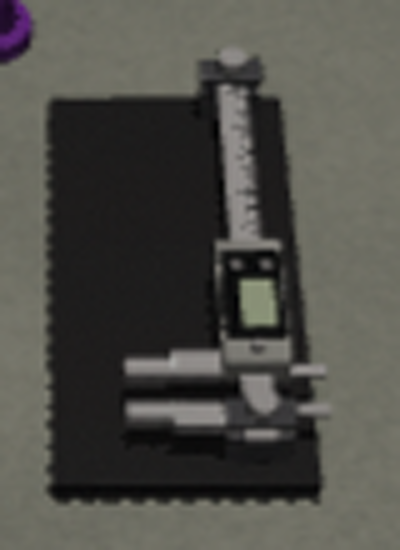

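The only grey piece with a flange, neck, collar and plain end is at top (208,217). The ones to leave alone are pink (174,210), purple (246,201), pin (462,253) and plug (476,192). The jaw tips are at top (373,208) for the fixed jaw and (363,205) for the moving jaw, so the gap is about 18 mm. Next I'll fit the stand pose from its corners.

```bash
cat >> h.py <<'E'
def S(th,ox,oy,p):
    c,s=np.cos(th),np.sin(th); return np.array([ox+c*p[0]-s*p[1],oy+s*p[0]+c*p[1],p[2]])
def to(goal,yaw):
    o=manip.observe(); d=np.array(goal,float)-o["tcp_pos"]; R=Rot.from_euler("xyz",o["ee_rot"]).as_matrix()
    print("t",round(o["t"],2),"tcp",o["tcp_pos"].round(1),"rot",o["ee_rot"].round(3),"tool shift mm",(R.T@d).round(1),"twist (tool z)",round(-(yaw-o["ee_rot"][2]),3),"F",o["wrist_force"].round(1))
E
python3 - <<'E'
from h import *
from scipy.optimize import least_squares
pts={"top":[((-85,135,0),(32,225)),((-85,-135,0),(410,338)),((55,-135,20),(465,145)),((55,135,20),(90,37)),((-46,-109.5,51),(399,264))],
"side":[((55,-135,0),(320,500)),((-85,-135,0),(48,500)),((-85,135,20),(48,97)),((55,135,20),(277,97)),((-46,-109.5,51),(127,411))]}
L=[]
for n in pts:
    for w,p in pts[n]:
        u=np.array(p)/3.846-.4+[270,140] if n=="top" else np.array(p)/5-.4+[310,155]
        L.append((n,w,u))
for sel in(("top",),("side",),("top","side")):
    f=lambda x:np.concatenate([proj(n,S(*x,w))-u for n,w,u in L if n in sel])
    r=least_squares(f,[-.15,597,55]); print(sel,r.x.round(3),r.fun.round(1))
x=r.x
Ri=lambda P:Rot.from_euler("z",-x[0]).apply(np.array(P)-[x[1],x[2],0]).round(1)
for nm,p,z in(("pillarL",(90,58),67),("pillarR",(437,160),67),("fixtip",(398,264),51),("movtip",(358,253),51)):
    print(nm,Ri(onz("top",*(np.array(p)/3.846-.4+[270,140]),z)))
for nm,p in(("fix",(127,411)),("mov",(127,365))): print(nm,Ri(onz("side",*(np.array(p)/5-.4+[310,155]),51)))
E
```

```text
('top',) [-1.44000e-01  5.97292e+02  5.28060e+01] [-0.5  0.8 -0.2  1.   0.4 -0.3  0.3 -0.6 -0.  -0.9]
('side',) [-1.42000e-01  5.93932e+02  5.48250e+01] [-0.4  0.3  0.5  0.6 -0.2 -0.1  0.3 -0.5 -0.2 -0.5]
('top', 'side') [-1.44000e-01  5.95631e+02  5.36550e+01] [-0.9  1.3 -0.5  1.6  0.   0.2 -0.2 -0.  -0.4 -0.3  0.3  0.7  1.1  0.9
  0.5  0.1  1.  -0.2  0.4 -0.2]
pillarL [ 24.2 121.8  67. ]
pillarR [  23.5 -115.1   67. ]
fixtip [ -46.6 -110.2   51. ]
movtip [-47.2 -83.4  51. ]
fix [ -47.2 -110.2   51. ]
mov [-46.3 -81.9  51. ]
```

```bash
echo 'X=(-.144,595.6,53.7); YAW=1.427' >> h.py; python3 -c "
from h import *
P=S(*X,(22,-31,140)); print(P); to(P,YAW)"
```

```text
[612.92370947  19.86379025 140.        ]
t 0.1 tcp [ 184.3 -622.8  237.9] rot [-3.14   0.     0.288] tool shift mm [ 593.4 -494.4   98.6] twist (tool z) -1.139 F [ 0.6  0.6 -0.1]
```

Request:
move_arm([
  [[0.037,-0.031,0,0],[0.037,-0.031,0,0],[0.037,-0.031,0,0],[0.037,-0.031,0,0],[0.037,-0.031,0,0],[0.037,-0.031,0,0],[0.037,-0.031,0,0],[0.037,-0.031,0,0],[0.037,-0.031,0,0],[0.037,-0.031,0,0],[0.037,-0.031,0,0],[0.037,-0.031,0,0]],
], gripper=0.5)

```text
t: 1.3
tcp_pos: [505.2, -138.8, 238.6]
ee_rot: [3.142, 0.0, 0.288]
wrist_force: [0.0, -0.6, 0.2]
opening: 66.2
grasp_force: 0.0
```

Request:
move_arm([
  [[0.037,-0.031,0,0],[0.037,-0.031,0,0],[0.037,-0.031,0,0],[0.037,-0.031,0,0],[0,0,0.01,-0.142],[0,0,0.01,-0.142],[0,0,0.01,-0.142],[0,0,0.01,-0.142],[0,0,0.01,-0.142],[0,0,0.01,-0.142],[0,0,0.01,-0.142],[0,0,0.01,-0.142]],
])

```text
t: 2.5
tcp_pos: [611.0, 20.2, 157.9]
ee_rot: [-3.141, 0.0, 1.43]
wrist_force: [-0.1, -0.5, -0.6]
opening: 66.2
grasp_force: 0.0
```

```bash
python3 -c "
from h import *
P=S(*X,(22,-31,140)); to(P,YAW); print(manip.observe()['opening'])"
```

```text
t 2.5 tcp [611.   20.2 157.9] rot [-3.141  0.     1.43 ] tool shift mm [-0.1  2.  17.9] twist (tool z) 0.003 F [-0.1 -0.5 -0.6]
66.22119196881583
```

Request:
move_arm([
  [[0,0.002,0.02,0],[0,0,0.02,0],[0,0,0.02,0],[0,0,0.015,0],[0,0,0.01,0],[0,0,0.01,0],[0,0,0.01,0],[0,0,0.01,0],[0,0,0.01,0],[0,0,0,0]],
])

```text
t: 3.5
tcp_pos: [612.4, 20.0, 32.3]
ee_rot: [-3.139, 0.001, 1.424]
wrist_force: [-0.0, 0.5, -0.0]
opening: 66.3
grasp_force: 0.0
```

Request:
move_arm([
  [[0,0,0,0],[0,0,0,0],[0,0,0,0],[0,0,0,0],[0,0,0,0]],
], gripper=-0.3, force=15)

```text
t: 4.0
tcp_pos: [613.7, 20.1, 34.1]
ee_rot: [3.141, -0.0, 1.424]
wrist_force: [-0.2, -0.6, 1.3]
opening: 36.1
grasp_force: 15.0
```

```bash
python3 - <<'E'
from h import *
t=manip.grab_frame("top")[:,:,::-1]; s=manip.grab_frame("side")[:,:,::-1]
o=np.hstack([cv2.resize(t[130:240,260:400],(400,314),interpolation=2),cv2.resize(s[140:270,290:430],(400,371),interpolation=2)[:314]])
cv2.imwrite("pics/grip1.png",o); print(manip.observe()["wrist_force"],manip.observe()["opening"])
E
```

```text
[ 0.08830045 -0.92077132  2.1084058 ] 35.77361042158544
```

View pics/grip1.png

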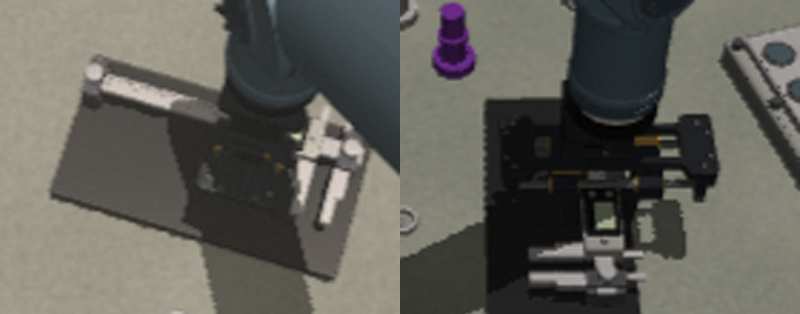

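The gripper has pinched the slider; the opening reads 36 mm, which matches its width. Now I'll open the jaw.

Request:
move_arm([
  [[0.003,0,0,0],[0.006,0,0,0],[0.008,0,0,0],[0.008,0,0,0],[0.008,0,0,0],[0.008,0,0,0],[0.008,0,0,0],[0.008,0,0,0],[0.008,0,0,0],[0.006,0,0,0],[0.003,0,0,0],[0,0,0,0]],
])

```text
t: 5.3
tcp_pos: [624.5, 94.1, 34.0]
ee_rot: [3.141, -0.001, 1.424]
wrist_force: [0.7, -0.3, 4.0]
opening: 35.5
grasp_force: 15.0
```

Request:
move_arm([
  [[0,0,0,0],[0,0,0,0],[0,0,0,0]],
], gripper=0.5)

```text
t: 5.6
tcp_pos: [623.6, 93.4, 33.2]
ee_rot: [-3.141, -0.0, 1.424]
wrist_force: [0.3, 0.0, 0.1]
opening: 57.6
grasp_force: 0.0
```

Request:
move_arm([
  [[0,0,-0.01,0],[0,0,-0.02,0],[0,0,-0.03,0],[0,0,-0.04,0],[0,0,-0.04,0]],
])

```text
t: 6.1
tcp_pos: [623.7, 93.4, 175.5]
ee_rot: [-3.141, -0.0, 1.424]
wrist_force: [1.9, -0.3, 0.9]
opening: 66.5
grasp_force: 0.0
```

```bash
python3 -c "
from h import *
to([453,358,175],YAW); P=S(*X,(-22,-60,0)); print(P)"
```

```text
t 6.1 tcp [623.7  93.4 175.5] rot [-3.141 -0.     1.424] tool shift mm [ 236.8 -207.5    0.6] twist (tool z) -0.003 F [ 1.9 -0.3  0.9]
[565.21753102  -2.52193147   0.        ]
```

Request:
move_arm([
  [[0.034,-0.03,0,0],[0.034,-0.03,0,0],[0.034,-0.03,0,0],[0.034,-0.03,0,0],[0.034,-0.03,0,0],[0.034,-0.03,0,0],[0.033,-0.027,0,0],[0,0,0,0],[0,0,0,0]],
])

```text
t: 7.0
tcp_pos: [453.5, 358.9, 174.3]
ee_rot: [3.141, -0.0, 1.426]
wrist_force: [1.4, 0.3, -0.7]
opening: 66.3
grasp_force: 0.0
```

```bash
python3 - <<'E'
from h import *
to([453.5,358,53],YAW)
t=manip.grab_frame("top")[:,:,::-1]; s=manip.grab_frame("side")[:,:,::-1]
o=np.hstack([cv2.resize(t[150:260,140:280],(400,314),interpolation=2),cv2.resize(s[80:190,230:370],(400,314),interpolation=2)])
cv2.imwrite("pics/pre.png",o)
E
```

```text
t 7.0 tcp [453.5 358.9 174.3] rot [ 3.141 -0.     1.426] tool shift mm [-9.000e-01  1.000e-01  1.213e+02] twist (tool z) -0.001 F [ 1.4  0.3 -0.7]
```

View pics/pre.png

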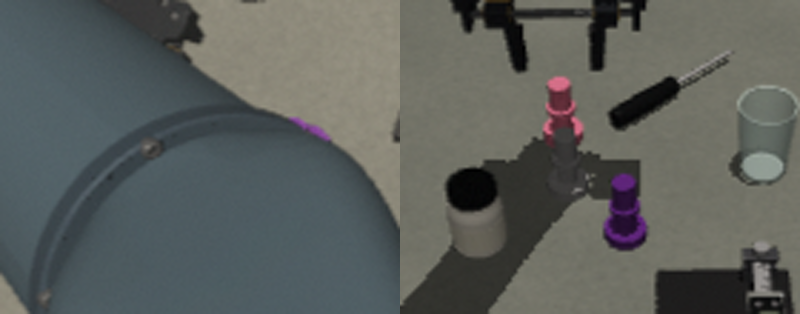

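The grey shaft at crop (565,160) stands below and between the fingers at (518,68) and (598,68), and the neighbours are clear. Descending.

Request:
move_arm([
  [[0,0,0.03,0],[0,0,0.03,0],[0,0,0.02,0],[0,0,0.015,0],[0,0,0.01,0],[0,0,0.01,0],[0,0,0.006,0],[0,0,0,0],[0,0,0,0]],
])

```text
t: 8.0
tcp_pos: [454.3, 358.4, 53.2]
ee_rot: [3.141, -0.001, 1.424]
wrist_force: [-0.2, -0.7, -0.1]
opening: 66.0
grasp_force: 0.0
```

Request:
move_arm([
  [[0,0,0,0],[0,0,0,0],[0,0,0,0],[0,0,0,0],[0,0,0,0],[0,0,0,0]],
], gripper=-0.6, force=30)

```text
t: 8.6
tcp_pos: [453.7, 358.1, 52.7]
ee_rot: [-3.141, 0.0, 1.424]
wrist_force: [-0.8, 1.2, 0.2]
opening: 24.9
grasp_force: 30.0
```

Request:
move_arm([
  [[0,0,-0.005,0],[0,0,-0.015,0],[0,0,-0.025,0],[0,0,-0.03,0],[0,0,-0.03,0],[0,0,0,0],[0,0,0,0]],
])

```text
t: 9.3
tcp_pos: [454.3, 357.8, 158.1]
ee_rot: [3.141, -0.0, 1.424]
wrist_force: [-0.2, -0.1, -6.1]
opening: 25.2
grasp_force: 30.0
```

```bash
python3 - <<'E'
from h import *
to(S(*X,(-22,-60,158)),YAW); print(manip.observe()["opening"],manip.observe()["wrist_torque"])
s=manip.grab_frame("side")[:,:,::-1]
cv2.imwrite("pics/lift.png",cv2.resize(s[80:270,230:400],(680,760)[:2],interpolation=2)[:600])
E
```

```text
t 9.3 tcp [454.3 357.8 158.1] rot [ 3.141 -0.     1.424] tool shift mm [-3.402e+02  1.626e+02  1.000e-01] twist (tool z) -0.003 F [-0.2 -0.1 -6.1]
25.238329588163772 [-0.12776471 -0.03140043 -0.03047048]
```

View pics/lift.png

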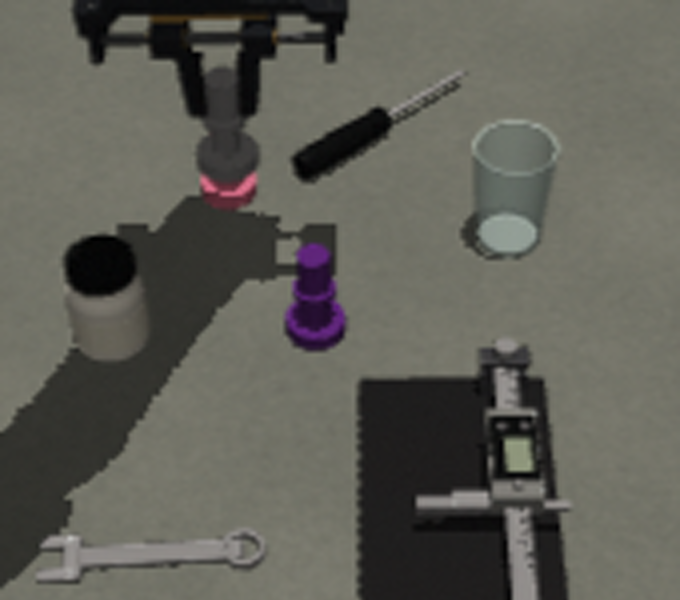

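Request:
move_arm([
  [[0,0,-0.015,0],[-0.02,0.01,0,0],[-0.04,0.019,0,0],[-0.04,0.019,0,0],[-0.04,0.019,0,0],[-0.04,0.019,0,0],[-0.04,0.019,0,0],[-0.04,0.019,0,0],[-0.04,0.019,0,0],[-0.04,0.02,0,0],[0,0,0,0],[0,0,0,0]],
])

```text
t: 10.55
tcp_pos: [565.3, -3.4, 172.3]
ee_rot: [-3.14, 0.0, 1.421]
wrist_force: [0.0, 1.2, -4.9]
opening: 25.2
grasp_force: 30.0
```

```bash
python3 - <<'E'
from h import *
to(S(*X,(-22,-60,90)),YAW)
print("movtip local",Rot.from_euler("z",-X[0]).apply(onz("side",334.1,205.1,51)-[X[1],X[2],0]))
E
```

```text
t 10.55 tcp [565.3  -3.4 172.3] rot [-3.14   0.     1.421] tool shift mm [ 0.9 -0.1 82.3] twist (tool z) -0.006 F [ 0.   1.2 -4.9]
movtip local [-46.43535196  -8.02935436  51.        ]
```

Request:
move_arm([
  [[0,0,0.015,0],[0,0,0.02,0],[0,0,0.02,0],[0,0,0.015,0],[0,0,0.01,0],[0,0,0.008,0],[0,0,0.006,0],[0,0,0.003,0],[0,0,0,0],[0,0,0,0]],
])

```text
t: 11.55
tcp_pos: [565.9, -2.2, 76.1]
ee_rot: [3.141, -0.0, 1.424]
wrist_force: [-0.6, 0.0, -4.6]
opening: 25.4
grasp_force: 30.0
```

```bash
python3 - <<'E'
from h import *
to(S(*X,(-22,-60,72.7)),YAW)
t=manip.grab_frame("top")[:,:,::-1]; s=manip.grab_frame("side")[:,:,::-1]
o=np.hstack([cv2.resize(t[130:240,260:400],(400,314),interpolation=2),cv2.resize(s[160:270,290:430],(400,314),interpolation=2)[:314]])
cv2.imwrite("pics/place.png",o)
E
```

```text
t 11.55 tcp [565.9  -2.2  76.1] rot [ 3.141 -0.     1.424] tool shift mm [-0.4 -0.6  3.4] twist (tool z) -0.003 F [-0.6  0.  -4.6]
```

View pics/place.png

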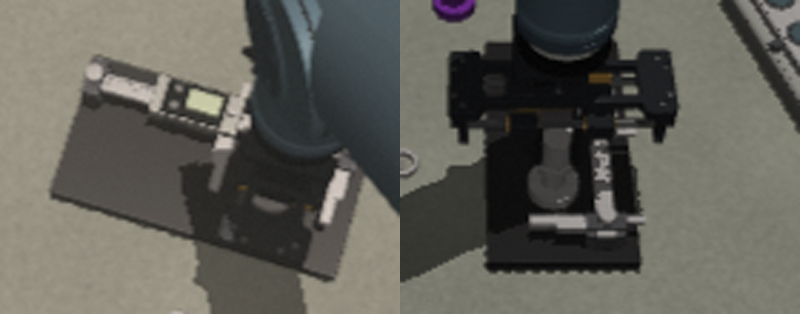

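The shaft hangs between the open jaws: its flange is at crop (552,185), the fixed jaw at (560,222) and the moving blade at (222,165). Lowering gently to contact.

Request:
move_arm([
  [[0,0,0.0015,0],[0,0,0.001,0],[0,0,0.0005,0],[0,0,0,0],[0,0,0,0]],
])

```text
t: 12.15
tcp_pos: [565.7, -2.2, 72.9]
ee_rot: [3.141, 0.0, 1.424]
wrist_force: [-1.2, -0.5, -1.5]
opening: 25.2
grasp_force: 30.0
```

Request:
move_arm([
  [[0,0,0.0004,0],[0,0,0,0],[0,0,0,0]],
])

```text
t: 12.45
tcp_pos: [565.8, -2.4, 72.7]
ee_rot: [3.141, 0.0, 1.424]
wrist_force: [-2.0, -1.6, 5.9]
opening: 25.6
grasp_force: 30.0
```

Request:
move_arm([
  [[0,0,0,0],[0,0,0,0],[0,0,0,0],[0,0,0,0]],
], gripper=0.4)

```text
t: 12.85
tcp_pos: [565.6, -1.9, 72.2]
ee_rot: [3.142, -0.0, 1.424]
wrist_force: [-0.4, 0.1, 0.2]
opening: 55.0
grasp_force: 0.0
```

Request:
move_arm([
  [[0,0,-0.01,0],[0,0,-0.02,0],[0,0,-0.03,0],[0,0,-0.04,0],[0,0,0,0]],
])

```text
t: 13.35
tcp_pos: [569.0, -1.5, 177.9]
ee_rot: [3.133, -0.002, 1.424]
wrist_force: [0.2, 1.0, -0.2]
opening: 61.6
grasp_force: 0.0
```

```bash
python3 - <<'E'
from h import *
to([623.6,93.4,175],1.424)
E
```

```text
t 13.35 tcp [569.   -1.5 177.9] rot [ 3.133e+00 -2.000e-03  1.424e+00] tool shift mm [101.8  40.1   3.4] twist (tool z) -0.0 F [ 0.2  1.  -0.2]
```

Request:
move_arm([
  [[0.026,0.011,0,0],[0.035,0.015,0,0],[0.035,0.015,0,0],[0.01,0.002,0,0],[0,0,0,0],[0,0,0,0]],
], gripper=0.5)

```text
t: 13.95
tcp_pos: [622.9, 94.9, 171.9]
ee_rot: [-3.141, 0.002, 1.423]
wrist_force: [-0.3, -0.8, 0.3]
opening: 65.8
grasp_force: 0.0
```

```bash
python3 - <<'E'
from h import *
to([624,95,36],1.427)
t=manip.grab_frame("top")[:,:,::-1]; s=manip.grab_frame("side")[:,:,::-1]
o=np.hstack([cv2.resize(t[130:240,260:400],(400,314),interpolation=2),cv2.resize(s[160:270,290:430],(400,314),interpolation=2)[:314]])
cv2.imwrite("pics/placed.png",o)
E
```

```text
t 13.95 tcp [622.9  94.9 171.9] rot [-3.141e+00  2.000e-03  1.423e+00] tool shift mm [  0.5   1.2 135.9] twist (tool z) -0.004 F [-0.3 -0.8  0.3]
```

View pics/placed.png

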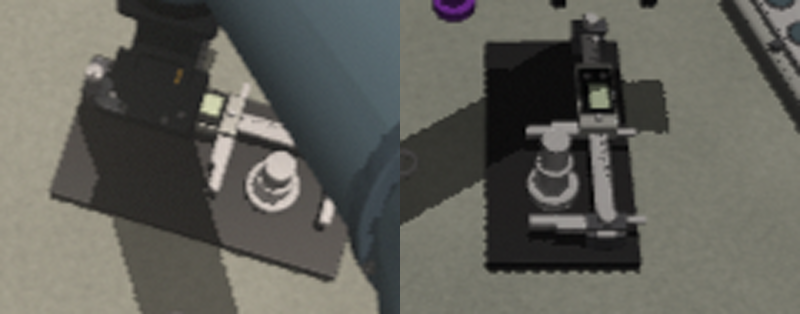

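The shaft stands upright between the jaws, with its top at crop (280,165) and its flange at (552,185), well inside the blade length. Now I'll pinch the slider.

Request:
move_arm([
  [[0,0.001,0.03,0],[0,0,0.03,0],[0,0,0.025,0],[0,0,0.02,0],[0,0,0.011,0],[0,0,0.01,0],[0,0,0.01,0],[0,0,0,0],[0,0,0,0]],
])

```text
t: 14.95
tcp_pos: [624.9, 96.3, 36.7]
ee_rot: [3.141, -0.0, 1.424]
wrist_force: [0.7, -0.2, -0.9]
opening: 66.2
grasp_force: 0.0
```

Request:
move_arm([
  [[0,0,0,0],[0,0,0,0],[0,0,0,0],[0,0,0,0],[0,0,0,0]],
], gripper=-0.3, force=20)

```text
t: 15.45
tcp_pos: [624.9, 96.3, 36.5]
ee_rot: [3.141, -0.0, 1.424]
wrist_force: [0.2, 0.7, 1.6]
opening: 35.7
grasp_force: 20.0
```

Request:
move_arm([
  [[-0.002,0,0,0],[-0.003,0,0,0],[-0.003,0,0,0],[-0.003,0,0,0],[-0.003,0,0,0],[-0.003,0,0,0],[-0.003,0,0,0],[-0.003,0,0,0],[-0.003,0,0,0],[-0.002,0,0,0],[-0.002,0,0,0],[-0.002,0,0,0]],
])

```text
t: 16.65
tcp_pos: [620.2, 64.5, 36.5]
ee_rot: [3.141, -0.0, 1.424]
wrist_force: [2.8, 2.9, 2.9]
opening: 35.7
grasp_force: 20.0
```

Request:
move_arm([
  [[-0.002,0,0,0],[-0.002,0,0,0],[-0.002,0,0,0],[-0.002,0,0,0],[-0.002,0,0,0],[-0.002,0,0,0],[-0.002,0,0,0],[-0.002,0,0,0],[-0.002,0,0,0],[-0.002,0,0,0],[-0.002,0,0,0],[-0.002,0,0,0]],
])

```text
t: 17.85
tcp_pos: [616.8, 41.4, 36.5]
ee_rot: [3.141, -0.001, 1.424]
wrist_force: [4.2, 4.5, 2.3]
opening: 36.1
grasp_force: 20.0
```

```bash
python3 - <<'E'
from h import *
to([614,23,36],1.427)
t=manip.grab_frame("top")[:,:,::-1]; s=manip.grab_frame("side")[:,:,::-1]
o=np.hstack([cv2.resize(t[130:240,260:400],(400,314),interpolation=2),cv2.resize(s[160:270,290:430],(400,314),interpolation=2)[:314]])
cv2.imwrite("pics/closing.png",o)
E
```

```text
t 17.85 tcp [616.8  41.4  36.5] rot [ 3.141e+00 -1.000e-03  1.424e+00] tool shift mm [-18.6  -0.1   0.5] twist (tool z) -0.003 F [4.2 4.5 2.3]
```

View pics/closing.png

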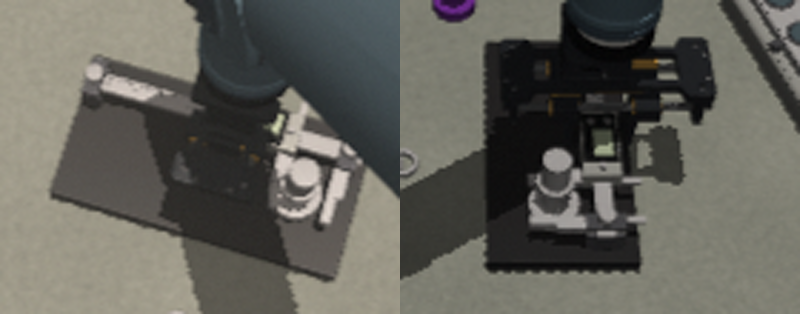

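Request:
move_arm([
  [[-0.001,0.0003,0,0],[-0.001,0.0002,0,0],[-0.001,0,0,0],[-0.001,0,0,0],[-0.001,0,0,0],[-0.001,0,0,0],[-0.001,0,0,0],[-0.001,0,0,0],[-0.001,0,0,0],[-0.001,0,0,0]],
])

```text
t: 18.95
tcp_pos: [615.3, 31.3, 36.5]
ee_rot: [-3.141, -0.0, 1.424]
wrist_force: [1.7, 3.8, 6.3]
opening: 35.8
grasp_force: 20.0
```

Request:
move_arm([
  [[-0.0005,0,-0.0003,0],[-0.0005,0,0,0],[-0.0005,0,0,0],[-0.0005,0,0,0]],
])

```text
t: 19.35
tcp_pos: [614.9, 29.0, 36.5]
ee_rot: [-3.141, 0.0, 1.424]
wrist_force: [2.1, 3.4, 3.3]
opening: 35.9
grasp_force: 20.0
```

Request:
move_arm([
  [[-0.0005,0,0,0],[-0.0005,0,0,0]],
])

```text
t: 19.55
tcp_pos: [614.8, 27.9, 36.5]
ee_rot: [-3.141, 0.0, 1.424]
wrist_force: [2.0, 4.0, 3.4]
opening: 35.7
grasp_force: 20.0
```

Request:
move_arm([
  [[-0.0005,0,0,0],[-0.0005,0,0,0]],
])

```text
t: 19.75
tcp_pos: [614.6, 26.9, 36.5]
ee_rot: [-3.141, 0.0, 1.424]
wrist_force: [2.1, 3.4, 2.6]
opening: 36.0
grasp_force: 20.0
```

Request:
move_arm([
  [[-0.0005,0,0,0],[-0.0003,0,0,0]],
])

```text
t: 19.95
tcp_pos: [614.6, 26.3, 36.5]
ee_rot: [-3.141, -0.0, 1.424]
wrist_force: [1.7, 5.7, 0.6]
opening: 35.9
grasp_force: 20.0
```

Request:
move_arm([
  [[-0.0002,0,0,0],[0,0,0,0]],
])

```text
t: 20.15
tcp_pos: [614.6, 26.3, 36.5]
ee_rot: [-3.141, -0.0, 1.424]
wrist_force: [2.6, 4.5, 1.9]
opening: 35.9
grasp_force: 20.0
```

Request:
move_arm([
  [[-0.0003,0,0,0],[0,0,0,0]],
])

```text
t: 20.35
tcp_pos: [614.6, 26.3, 36.5]
ee_rot: [-3.141, -0.001, 1.424]
wrist_force: [1.6, 5.8, 1.1]
opening: 35.6
grasp_force: 20.0
```

Request:
move_arm([
  [[0,0,0,0]],
])

```text
t: 20.45
tcp_pos: [614.6, 26.3, 36.5]
ee_rot: [-3.141, -0.001, 1.424]
wrist_force: [1.6, 5.3, 1.0]
opening: 35.5
grasp_force: 20.0
```

Request:
move_arm([
  [[-0.0003,0,0,0],[-0.0003,0,0,0],[0,0,0,0]],
])

```text
t: 20.75
tcp_pos: [614.6, 26.2, 36.5]
ee_rot: [-3.142, -0.002, 1.424]
wrist_force: [2.9, 6.1, 0.8]
opening: 35.9
grasp_force: 20.0
```

Request:
move_arm([
  [[0,0,0,0]],
])

```text
t: 20.85
tcp_pos: [614.5, 26.2, 36.5]
ee_rot: [-3.142, -0.001, 1.424]
wrist_force: [2.6, 6.0, 0.7]
opening: 35.9
grasp_force: 20.0
```

Request:
move_arm([
  [[-0.0005,0,0,0],[-0.0005,0,0,0],[0,0,0,0]],
])

```text
t: 21.15
tcp_pos: [614.5, 26.1, 36.5]
ee_rot: [3.141, -0.003, 1.425]
wrist_force: [3.0, 8.2, 0.3]
opening: 35.7
grasp_force: 20.0
```

Request:
move_arm([
  [[0,0,0,0]],
])

```text
t: 21.25
tcp_pos: [614.6, 26.2, 36.6]
ee_rot: [3.141, -0.003, 1.425]
wrist_force: [2.3, 7.2, -0.3]
opening: 35.8
grasp_force: 20.0
```

Request:
move_arm([
  [[-0.0005,0,0,0],[-0.0005,0,0,0],[0,0,0,0]],
])

```text
t: 21.55
tcp_pos: [614.6, 26.1, 36.6]
ee_rot: [3.141, -0.004, 1.425]
wrist_force: [3.8, 10.7, -0.7]
opening: 35.5
grasp_force: 20.0
```

Request:
move_arm([
  [[0,0,0,0],[0,0,0,0]],
])

```text
t: 21.75
tcp_pos: [614.5, 26.0, 36.5]
ee_rot: [3.141, -0.004, 1.425]
wrist_force: [3.9, 10.4, -0.9]
opening: 35.9
grasp_force: 20.0
```

Request:
move_arm([
  [[0,0,0,0],[0,0,0,0],[0,0,0,0],[0,0,0,0]],
], gripper=0.5)

```text
t: 22.15
tcp_pos: [613.7, 21.9, 36.2]
ee_rot: [-3.141, 0.001, 1.423]
wrist_force: [-0.5, 0.2, 0.4]
opening: 64.9
grasp_force: 0.0
```

Request:
move_arm([
  [[0,0,-0.01,0],[0,0,-0.02,0],[0,0,-0.03,0],[0,0,-0.04,0],[0,0,-0.04,0],[0.04,0,0,0],[0.04,0,0,0],[0.04,0,0,0],[0.04,0,0,0],[0,0,0,0]],
])

```text
t: 23.15
tcp_pos: [636.5, 189.6, 177.9]
ee_rot: [-3.141, -0.006, 1.432]
wrist_force: [-0.0, 0.3, 1.2]
opening: 66.4
grasp_force: 0.0
```

```bash
python3 - <<'E'
from h import *
t=manip.grab_frame("top")[:,:,::-1]; s=manip.grab_frame("side")[:,:,::-1]
o=np.hstack([cv2.resize(t[130:240,260:400],(400,314),interpolation=2),cv2.resize(s[180:260,310:400],(400,355),interpolation=2)[:314]])
cv2.imwrite("pics/final.png",o); print(manip.observe()["t"])
E
```

```text
23.25
```

View pics/final.png

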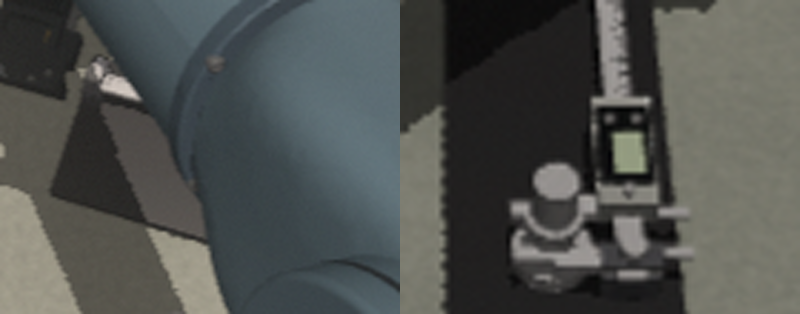

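The side crop shows the shaft upright at (556,220), with its neck between the moving blade (y≈210) and the fixed blade (y≈255). The blade spacing fits a gap of about 22 mm, and the arm is clear.

```bash
python3 -c "
from cell import manip
print(manip.hand_in())"
```

```text
the job is handed in; nothing more can be done
None
```

I opened the caliper, stood the shaft upright on the granite plate and closed the jaws on its neck with a push of about 10 N. The arm was clear of everything, and I handed the job in at about 23 s of the 70 s; the hand-in gave no verdict.

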